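# Ease open the red drill-bit case

## Task

On the workshop bench stand two drill-bit cases with strongly sprung lids. Open the red one: press the white pad in its lid down to let go the catch, and keep a finger on the lid as it rises so that it swings up steadily and never flies open, until it stands fully open by itself; then let go. Leave the blue case shut.

Things in the scene. Friction and masses are not known exactly. Their poses are not given: they have to be found in the camera images.
- red_case: Drill-bit case to open: black box, red lid, fixed to the bench; 120 mm deep (its x), 130 wide (y), 65 high shut. Origin: centre of its underside, z up; x points from the front (pad side, roughly facing the robot) to the hinge side; does not move with the lid. Hinge line: along y at x = 56 mm, z = 55 mm. Lid: 10 mm thick, 116 mm from hinge to front edge, underside on the hinge line when shut.
- red_pad (a point): Centre of the top of the white push pad in the red lid, 32 mm (x) by 48 mm (y); moves with pad and lid. Shut: case x = -29 mm, y = 0, z = 75 mm, so 85 mm from the hinge line and 10 mm proud of the lid. Goes down 7 mm against a spring, 1 N at first, 3.5 N fully down; the catch lets go at 3.5 mm and holds again if the pad rises while the lid is still shut.
- red_lid (a joint): Red lid's angle, rad: 0 shut, grows as its front edge rises, 1.4 (80 degrees) at the stop. Once unlatched its spring lifts about 4 N at the pad, pad held down or not: a finger pressing harder keeps it shut, and it follows as the finger backs off round the hinge (slower than 1 rad/s is well steadied). Left alone it flies open at over 6 rad/s; from 1 rad on it goes slowly by itself and stays open.
- blue_lid (a joint): Angle of the lid of the other drill-bit case, rad: 0 shut, to be left so. That case has the same shape, white pad and catch but a blue lid, and stands beside the red one, to its left or right, 220 mm or more between centres.
Mind the look-alikes: they are no part of the job. Leave any pink or turquoise look-alike of the red_case alone.

How it is judged:
By the outcome, as a careful person would: the job done as asked, in the order asked, and still so for the second after the job is handed in, with the robot touching nothing.
It also fails if it takes over 38 s, if anything falls off the work surface, if the arm or the gripper's body presses on something with over 40 N, if the wrist force passes 120 N, or if a joint passes its speed limit or range.

## Robot

A 6-joint arm with a two-finger parallel gripper is mounted at the origin on the work surface. World frame = base frame: x ahead of the robot, y to its left, z up, the work surface at z = 0. Lengths are in m, angles in rad, forces in N, time in s.
With the tool pointing down it reaches from about 0.35 to 0.775 m from the base axis. Payload 5.5 kg.
Tool frame: the origin (TCP) lies midway between the tips of the shut fingers; the grasp point (between the pads) lies grip_point_offset behind it (grip_point_offset is the distance from the TCP to the grasp point, in m); z points along the fingers, y is the direction in which the jaws open and shut (so a half turn about z gives the same grasp; the last joint's range is limited). The gripper opens to 85 mm and grips with 20 to 120 N. Pads are 22 mm wide; open, the fingers measure 114 mm over their backs; the gripper's body (76 mm by 85 mm) begins 54 mm behind the grasp point. The pads swing forward as they close: fully open they stand 13 mm farther back than shut.
Start: joints at [-1.287, 0.313, 0.046, 1.304, 0, 1.431], TCP at [0.236, -0.524, 0.231] pointing down, gripper open.
Joint ranges: [-2.76, 2.76], [-0.86, 1.69], [-1.03, 1.26], [-2.2, 2.34], [-1.47, 1.5], [-3.14, 3.14]. Speed limits (rad/s): [2.57, 2.57, 3.14, 3.14, 3.14, 3.14].

## Interface

Orientations are given as a unit quaternion [w, x, y, z].
In Python, from workcell import * gives the robot as it stands.
- The arm moves only by the tool send_rows, never from a script. Its argument "series" is one flat list of numbers, 7 for each row, row after row: the shift along the tool's x, y, z in cm, then the turn, a rotation vector about the tool's x, y, z in degrees, then the opening, from 0 (shut) to 1 (fully open). A call has 1 to 10 rows; each row is the pose to reach, as a shift and turn from the pose commanded when the call began, along the tool's axes at that moment; what a row does not reach only later rows make up. A row lasts 1/12 s, in which the tool goes at most 41.7 mm and 7.16 degrees, less where a joint would pass 70% of its speed; a pose out of reach is approached as far as the arm can. A call with a gripper value outside its range is refused whole. The fingers move at their own pace and stop on an object; "newtons" is the grip in N (left out, the last holds). Time passes only in rows, so rows that repeat a pose let the fingers close. It gives the time, the measured TCP pose, the force and the opening at its end, in the units of the state.
- get_state(): the state, without advancing time (a new reading comes with each control period).
- read_camera(name): name is "scene" or "top"; returns the picture (400x640x3 uint8, blue, green, red); there is no depth.
- camera_info(name): a dict with "K" (3x3 intrinsics, pixels), "xyz" and "attitude" of the camera in the world. Camera axes: x right, y down, z forward; pixel columns grow to the right and rows downward; lengths in m; the calibration is good to about 2 mm. A picture is of the moment at which its call begins. camera_info takes no time and is no camera call.
- hand_in(): hands the job in, once; it reports no verdict.
Trained networks look in the newest picture that a camera, given by its name, has taken for a name from the list of things; names that differ only in an ending like _2 or _b are one class to them, and where a whole thing is asked for, a point or a joint stands for the part that bears it (a point fixed in the world has none). Each returns a list of dicts, best first, with "p" (0 to 1); they miss things now and then, are a little off and sometimes report something else, mostly with a low value. They report only what shows in the picture. A call takes as long as a camera call. They do not tell look-alikes from the thing itself.
- silhouettes(camera, label): "pixels" (400x640 bool, what is visible of it) and "box" ([left, top, width, height] in pixels, round what is visible of it).
The state is a dict: "clock": time; "joint_pos": joint angles; "qvel": joint speeds; "tau": joint torques, N m; "tcp_pos": TCP position; "orientation": TCP orientation; "wrist_force": force on the tool from outside, world axes, zero at the start; "ft_torque": the same for the moment, N m; "finger_gap": finger opening in m.
Only numpy, scipy, OpenCV 4.12 (cv2) and the standard library are available. Lean on these libraries where they do the work, as an engineer would, in place of code of your own. Each camera call takes 0.05 s, during which the arm holds its last target. There are 200 camera calls.

## Working session

There is one attempt and no reset: what is moved stays moved. The work goes in short steps, Python scripts to look and compute and a tool call to move; the robot and the scene stay as the last step left them, time stands still between calls to the robot, and variables do not carry over. Pictures are saved under pics/ and viewed, about 8 in all and at most 12, crops included, and the job is handed in when it is done.

Besides the shell and the picture viewer there is one more tool, called after "Request:" as name(argument=value, ...), one argument or row to a line, values as JSON. send_rows: Moves the arm, as the interface text tells. Its arguments: {"type":"object","properties":{"series":{"type":"array"},"newtons":{"type":"number"}},"required":["series"]}

```bash
mkdir -p pics; python3 - <<'E'
from workcell import *
import cv2,numpy as np
for c in("scene","top"):
    im=read_camera(c);cv2.imwrite(f"pics/{c}0.png",im)
    i=camera_info(c);print(c,i)
    for l in("red_case","red_pad","blue_lid"):
        for d in silhouettes(c,l):
            v,u=np.nonzero(d["pixels"]);print(c,l,round(d["p"],2),d["box"],len(u),u.mean().round(1),v.mean().round(1),im[d["pixels"]].mean(0).round())
print(get_state())
E
```

```text
scene {'K': array([[498.19343478,   0.        , 324.20561516],
       [  0.        , 498.19343478, 192.05061314],
       [  0.        ,   0.        ,   1.        ]]), 'xyz': array([ 1.21344537, -0.68486763,  0.94517552]), 'attitude': array([-0.35907532,  0.81393691,  0.41864317, -0.18250895])}
scene red_case 0.97 [313.5, 146.1, 62.0, 50.1] 2277 346.3 171.1 [80. 97. 41.]
scene red_case 0.73 [309.1, 202.2, 64.3, 57.9] 2891 339.5 231.4 [ 25.  38. 136.]
scene red_case 0.71 [155.5, 185.3, 63.6, 58.7] 2670 185.3 213.2 [ 97.  93. 154.]
scene red_pad 0.74 [322.2, 204.4, 28.7, 18.5] 216 335.4 212.2 [158. 171. 169.]
scene red_pad 0.53 [335.5, 146.1, 17.0, 14.2] 141 342.6 154.2 [137. 164. 169.]
scene red_pad 0.53 [166.8, 190.3, 21.9, 13.3] 190 178.8 195.5 [162. 174. 177.]
scene blue_lid 0.95 [395.1, 158.7, 63.4, 32.1] 1368 426.2 172.7 [155.  93.  44.]
top {'K': array([[426.53166921,   0.        , 322.7504627 ],
       [  0.        , 426.53166921, 202.70749163],
       [  0.        ,   0.        ,   1.        ]]), 'xyz': array([ 0.37852762, -0.10034173,  1.00785806]), 'attitude': array([-0.02177
[... 651 characters left out ...]
 [197. 117.  70.]
{'clock': 0.4, 'joint_pos': array([-1.28661946e+00,  3.13368038e-01,  4.59046778e-02,  1.30360935e+00,
        1.95472239e-05,  1.43117279e+00]), 'qvel': array([-0.00056577, -0.00119899,  0.00083962, -0.00047561, -0.00024763,
        0.00136187]), 'tau': array([-3.42759949e-04, -4.79894328e+01,  2.98392785e+01,  5.07223580e-03,
        1.27409012e-05, -2.39011136e-06]), 'tcp_pos': array([ 0.23642357, -0.52408159,  0.2311475 ]), 'orientation': array([-1.38537759e-04,  9.77633024e-01,  2.10317977e-01, -2.31323791e-07]), 'wrist_force': array([ 0.11682206,  0.15458605, -0.57896619]), 'ft_torque': array([-0.03207944, -0.00112951,  0.03678742]), 'finger_gap': 0.08536568669232912}
```

View pics/top0.png

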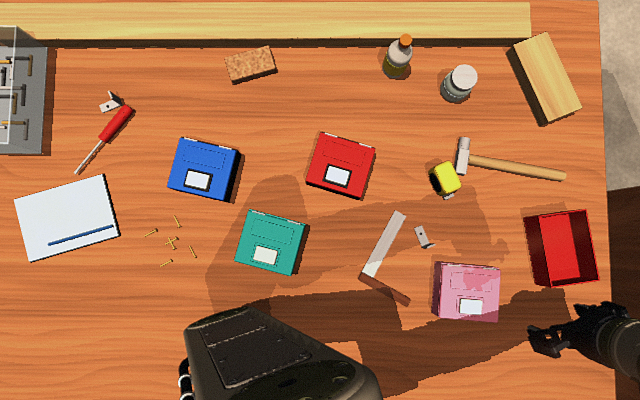

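View pics/scene0.png

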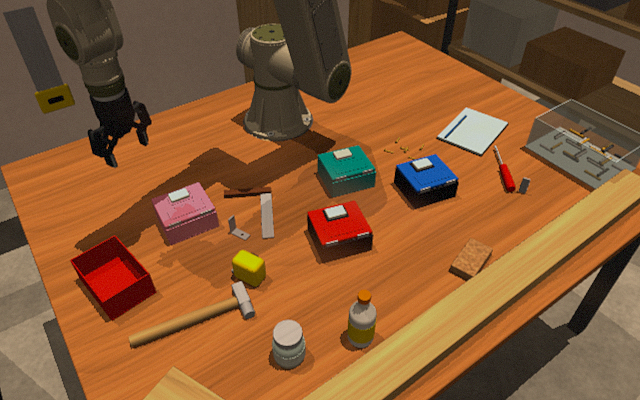

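The top view shows four candidates: the red case at (340,165), blue at (201,168), turquoise at (269,242) and pink at (466,291). There is also an open red tray at (561,248). The case at (340,165) fits: saturated red lid, black box, white pad, blue case beside it. I'll confirm this in a crop and measure.

```bash
cat > h.py <<'E'
from workcell import *
import cv2,numpy as np
from scipy.spatial.transform import Rotation as R
def unproj(c,uv,z):
    i=camera_info(c);uv=np.atleast_2d(uv).astype(float)
    d=np.c_[uv,np.ones(len(uv))]@np.linalg.inv(i["K"]).T
    d=R.from_quat(i["attitude"],scalar_first=True).apply(d)
    return (i["xyz"]+d*((z-i["xyz"][2])/d[:,2])[:,None])[:,:2]
def proj(c,p):
    i=camera_info(c);q=R.from_quat(i["attitude"],scalar_first=True).inv().apply(np.atleast_2d(p)-i["xyz"])@i["K"].T
    return q[:,:2]/q[:,2:]
E
python3 - <<'E'
from h import *
for c,box in(("top",(290,120,95,90)),("scene",(295,190,90,75))):
    im=cv2.imread(f"pics/{c}0.png");x,y,w,h=box
    hsv=cv2.cvtColor(im,cv2.COLOR_BGR2HSV);roi=np.zeros(im.shape[:2],bool);roi[y:y+h,x:x+w]=1
    sat=hsv[...,1]>170;red=((hsv[...,0]<5)|(hsv[...,0]>174))&sat&(hsv[...,2]>120)&roi
    white=(hsv[...,1]<60)&(hsv[...,2]>(190 if c=="top" else 140))&roi
    v,u=np.nonzero(red);L=unproj(c,np.c_[u,v],.065)
    r=cv2.minAreaRect((L*1000).astype(np.float32));print(c,"lid rect mm",r,len(u))
    n,lab,st,ce=cv2.connectedComponentsWithStats(white.astype(np.uint8));k=1+st[1:,4].argmax()
    v,u=np.nonzero(lab==k);P=unproj(c,np.c_[u,v],.075);print("pad",ce[k],P.mean(0),cv2.minAreaRect((P*1000).astype(np.float32)))
    cv2.imwrite(f"pics/{c}crop.png",cv2.resize(im[y:y+h,x:x+w],None,fx=4,fy=4,interpolation=cv2.INTER_CUBIC))
a=cv2.imread("pics/topcrop.png");b=cv2.imread("pics/scenecrop.png");b=cv2.copyMakeBorder(b,0,a.shape[0]-b.shape[0],0,0,0)
cv2.imwrite("pics/crop.png",np.hstack([a,b]))
E
```

```text
top lid rect mm ((539.1953125, -154.46710205078125), (129.71725463867188, 115.07887268066406), 73.55218505859375) 2446
pad [336.8951049  174.83916084] [ 0.51384783 -0.14646451] ((513.786376953125, -146.3013916015625), (46.382057189941406, 30.27906036376953), 74.37354278564453)
scene lid rect mm ((542.1422729492188, -155.62939453125), (128.0351104736328, 116.41207885742188), 73.71926879882812) 1430
pad [335.07738095 210.98214286] [ 0.51559787 -0.14725536] ((515.3463134765625, -146.61666870117188), (46.14411544799805, 32.152069091796875), 73.65391540527344)
```

View pics/crop.png

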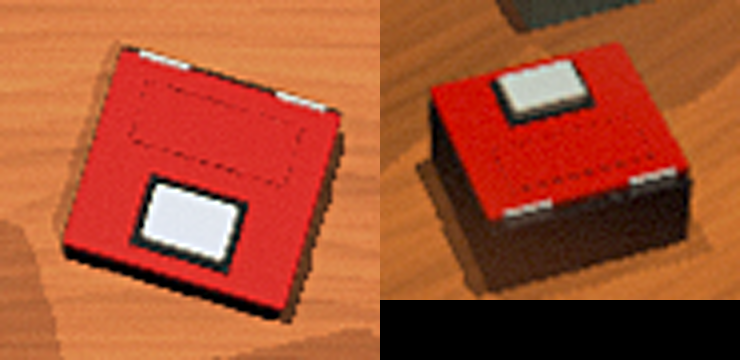

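The crop confirms it: red lid, black body, white pad at about (337,175) in the top picture, and hinges on the far side. The pad is at about (0.5145, -0.147), the case yaw is -16.4° and the hinge is at about (0.596, -0.171, 0.055). I'm moving above the pad with the fingers shutting.

Request:
send_rows(
  series=[40.8,-22.9,5,0,0,40.7,0,40.8,-22.9,5,0,0,40.7,0,40.8,-22.9,5,0,0,40.7,0,40.8,-22.9,5,0,0,40.7,0,40.8,-22.9,5,0,0,40.7,0,40.8,-22.9,5,0,0,40.7,0,40.8,-22.9,5,0,0,40.7,0,40.8,-22.9,5,0,0,40.7,0,40.8,-22.9,5,0,0,40.7,0,40.8,-22.9,5,0,0,40.7,0],
)

```text
clock: 1.23
tcp_pos: [0.475, -0.2005, 0.1886]
orientation: [0.0, 0.99, -0.143, 0.0]
wrist_force: [1.1, -0.9, 0.1]
finger_gap: 0.0001
```

Request:
send_rows(
  series=[2.3,-6.3,5,0,0,0,0,2.3,-6.3,5,0,0,0,0,2.3,-6.3,5,0,0,0,0,2.3,-6.3,5,0,0,0,0,2.3,-6.3,5,0,0,0,0],
)

```text
clock: 1.65
tcp_pos: [0.514, -0.1484, 0.1387]
orientation: [0.0, 0.99, -0.142, -0.0]
wrist_force: [0.0, -0.3, 0.5]
finger_gap: 0.0003
```

```bash
python3 - <<'E'
from h import *
s=get_state();print(s["tcp_pos"],s["orientation"],s["joint_pos"],s["wrist_force"])
E
```

```text
[ 0.5139612  -0.14836184  0.13872189] [ 2.41053014e-04  9.89801920e-01 -1.42450296e-01 -1.20190072e-04] [-4.30833954e-01  2.82613690e-01 -2.28232138e-01  1.06004410e+00
 -5.30516765e-04  2.99663177e+00] [ 0.00119711 -0.34690051  0.4745914 ]
```

Request:
send_rows(
  series=[5.8,0,-1,0,-60,0,0,5.8,0,-1,0,-60,0,0,5.8,0,-1,0,-60,0,0,5.8,0,-1,0,-60,0,0,5.8,0,-1,0,-60,0,0,5.8,0,-1,0,-60,0,0,5.8,0,-1,0,-60,0,0,5.8,0,-1,0,-60,0,0,5.8,0,-1,0,-60,0,0,5.8,0,-1,0,-60,0,0],
)

```text
clock: 2.48
tcp_pos: [0.5648, -0.1691, 0.0739]
orientation: [-0.057, 0.9, -0.129, -0.413]
wrist_force: [-0.4, 1.0, -0.7]
finger_gap: -0.0003
```

```bash
python3 - <<'E'
from h import *
s=get_state();print(s["tcp_pos"],R.from_quat(s["orientation"],scalar_first=True).as_matrix().round(3),s["joint_pos"],s["wrist_force"])
E
```

```text
[ 0.56479375 -0.16909452  0.07388271] [[ 0.626 -0.278 -0.729]
 [-0.185 -0.96   0.208]
 [-0.758  0.005 -0.652]] [-0.38541376  1.35469851  1.26160983  2.33509198 -0.08123599  3.07754419] [-0.35303861  0.95509214 -0.66494378]
```

The 60° tilt ran into joint limits (j3, j4) without touching anything. I'll back up and use a smaller tilt, since the finger's edge can guide the lid.

```bash
cat >> h.py <<'E'
H=np.array([.596,-.171,.055]);yaw=np.radians(-16.4)
cx=np.array([np.cos(yaw),np.sin(yaw),0]);cy=np.array([-np.sin(yaw),np.cos(yaw),0]);cz=np.array([0,0,1.])
PAD=np.array([.5145,-.147,.075]);OFF=(PAD-H)@cy
def tcp(th,phi,s=.094,h=.013,a=.011):
    X=-s*np.cos(th)+h*np.sin(th)+a*np.cos(phi);Z=s*np.sin(th)+h*np.cos(th)-a*np.sin(phi)
    return H+X*cx+OFF*cy+Z*cz
def ori(phi):
    z=-np.sin(phi)*cx-np.cos(phi)*cz;x=np.cos(phi)*cx-np.sin(phi)*cz
    return R.from_matrix(np.c_[x,-cy,z])
def row(p,phi,p0=None,r0=None):
    if p0 is None: s=get_state();p0=s["tcp_pos"];r0=R.from_quat(s["orientation"],scalar_first=True)
    return np.r_[r0.inv().apply(p-p0)*100,(r0.inv()*ori(phi)).as_rotvec(degrees=True)].round(2)
E
python3 - <<'E'
from h import *
d=np.radians
print("up", row(get_state()["tcp_pos"]+[0,0,.09],d(30)))
for th in(0,.3,.6,.9,1.1,1.3):print(th,tcp(th,min(th,d(30))))
print("test",row(tcp(1.1,d(30))+[0,0,.005],d(30)))
print(OFF)
E
```

```text
up [-6.820e+00  4.000e-02 -5.870e+00  3.600e-01  1.929e+01  1.000e-02]
0 [ 0.51638053 -0.14755347  0.068     ]
0.3 [ 0.52362223 -0.14968482  0.09194755]
0.6 [ 0.53775892 -0.15384547  0.11330576]
0.9 [ 0.55885722 -0.16005504  0.13121366]
1.1 [ 0.57535334 -0.16491011  0.13917024]
1.3 [ 0.59303705 -0.17011471  0.14355195]
test [-4.740e+00 -6.600e-01 -5.270e+00  3.600e-01  1.929e+01  1.000e-02]
1.2706656266967314e-05
```

Request:
send_rows(
  series=[-4.7,-0.6,-5.3,0.4,19.3,0,0,-4.7,-0.6,-5.3,0.4,19.3,0,0,-4.7,-0.6,-5.3,0.4,19.3,0,0,-4.7,-0.6,-5.3,0.4,19.3,0,0,-4.7,-0.6,-5.3,0.4,19.3,0,0,-4.7,-0.6,-5.3,0.4,19.3,0,0],
)

```text
clock: 2.98
tcp_pos: [0.5769, -0.1656, 0.1545]
orientation: [-0.035, 0.958, -0.138, -0.249]
wrist_force: [0.4, -0.8, -0.3]
finger_gap: 0.0001
```

```bash
python3 - <<'E'
from h import *
d=np.radians
s=get_state();print(s["tcp_pos"],s["joint_pos"],R.from_quat(s["orientation"],scalar_first=True).as_matrix().round(3)[:,2])
print("err",row(tcp(1.1,d(30))+[0,0,.005],d(30)))
print("to press start",row(tcp(0,0)+[0,0,.016],0))
E
```

```text
[ 0.57691249 -0.16558336  0.15452534] [-0.38789081  0.87421575  0.67574474  1.87854381 -0.05022924  3.05294617] [-0.467  0.137 -0.873]
err [ 0.36 -0.02  0.99  0.05 -0.87 -0.01]
to press start [-2.08 -0.03  9.24  0.05 29.13 -0.  ]
```

Request:
send_rows(
  series=[-2.1,0,4,0,29.1,0,0,-2.1,0,4,0,29.1,0,0,-2.1,0,4,0,29.1,0,0,-2.1,0,4,0,29.1,0,0,-2.1,0,7,0,29.1,0,0,-2.1,0,9.2,0,29.1,0,0,-2.1,0,9.2,0,29.1,0,0,-2.1,0,9.2,0,29.1,0,0],
)

```text
clock: 3.65
tcp_pos: [0.5134, -0.1457, 0.08]
orientation: [-0.001, 0.99, -0.142, -0.006]
wrist_force: [0.7, 0.1, 0.8]
finger_gap: 0.0001
```

```bash
python3 - <<'E'
from h import *
d=np.radians
s=get_state();print(s["tcp_pos"],s["joint_pos"],s["wrist_force"])
print("to pressed",row(tcp(0,0),0))
im=read_camera("scene");cv2.imwrite("pics/s1.png",cv2.resize(im[110:290,240:460],None,fx=3,fy=3))
E
```

```text
[ 0.51335978 -0.14567047  0.08004795] [-4.26392153e-01  3.37903933e-01 -3.06815958e-01  9.37332693e-01
 -1.02563256e-03  3.00025060e+00] [0.67487462 0.13977303 0.77640171]
to pressed [ 0.36  0.1   1.2  -0.03  0.65  0.07]
```

View pics/s1.png

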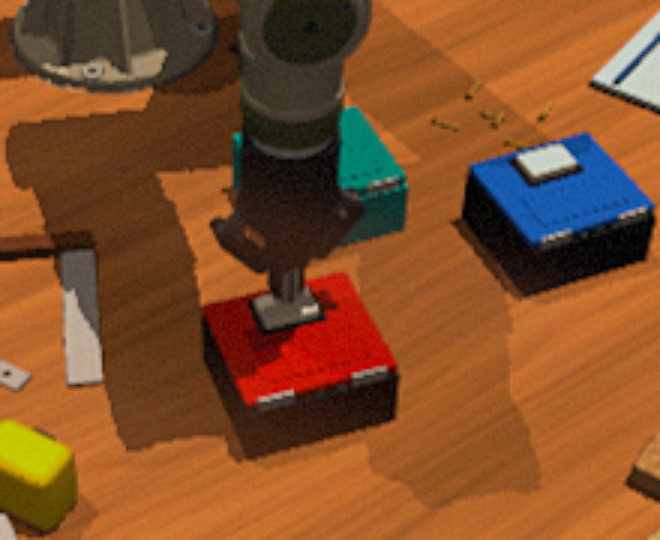

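The picture shows the shut fingertips centred just above the white pad (crop pixel (290,305)), with the blue case shut and well clear. Pressing.

Request:
send_rows(
  series=[0.4,0.1,0.2,0,0.6,0,0,0.4,0.1,0.4,0,0.6,0,0,0.4,0.1,0.6,0,0.6,0,0,0.4,0.1,0.8,0,0.6,0,0,0.4,0.1,0.9,0,0.6,0,0,0.4,0.1,1.0,0,0.6,0,0,0.4,0.1,1.0,0,0.6,0,0,0.4,0.1,1.0,0,0.6,0,0],
)

```text
clock: 4.37
tcp_pos: [0.5206, -0.1486, 0.0724]
orientation: [0.001, 0.99, -0.141, 0.004]
wrist_force: [2.1, -1.6, 2.1]
finger_gap: 0.0
```

```bash
python3 - <<'E'
from h import *
s=get_state();print(s["tcp_pos"],s["wrist_force"],row(tcp(0,0),0))
E
```

```text
[ 0.52061184 -0.14857466  0.07238707] [ 2.08273523 -1.55794708  2.12277652] [-0.44  0.02  0.44  0.03 -0.48  0.15]
```

Request:
send_rows(
  series=[-0.2,0,0.1,0,0,0,0,-0.3,0,0.2,0,0,0,0,-0.3,0,0.3,0,0,0,0,-0.3,0,0.4,0,0,0,0,-0.3,0,0.5,0,0,0,0,-0.3,0,0.6,0,0,0,0,-0.3,0,0.6,0,0,0,0,-0.3,0,0.6,0,0,0,0],
)

```text
clock: 5.03
tcp_pos: [0.5168, -0.1474, 0.0669]
orientation: [0.001, 0.99, -0.141, 0.003]
wrist_force: [-2.2, 0.1, 12.3]
finger_gap: -0.0004
```

```bash
python3 - <<'E'
from h import *
s=get_state();print(s["tcp_pos"],s["wrist_force"],row(tcp(0,0),0))
E
```

```text
[ 0.5168484  -0.1473897   0.06690736] [-2.15760315  0.14236987 12.26072063] [-0.04  0.03 -0.11  0.03 -0.4   0.15]
```

The pad is bottomed: 12 N at z = 0.067. Computing the arc rows.

```bash
cat >> h.py <<'E'
def arc(t0,ths,pm=np.radians(32)):
    f=lambda t:min(t,pm)
    for t in ths:
        print(round(t,2),row(tcp(t,f(t)),f(t),tcp(t0,f(t0)),ori(f(t0)))[[0,2,4]])
E
python3 -c "
from h import *
arc(0,np.arange(.03,.31,.03));arc(.3,np.arange(.34,.71,.04));arc(.7,np.arange(.74,1.11,.04))"
```

```text
0.03 [ 0.04 -0.25 -1.72]
0.06 [ 0.09 -0.5  -3.44]
0.09 [ 0.15 -0.74 -5.16]
0.12 [ 0.22 -0.98 -6.88]
0.15 [ 0.29 -1.23 -8.59]
0.18 [  0.37  -1.46 -10.31]
0.21 [  0.45  -1.7  -12.03]
0.24 [  0.55  -1.94 -13.75]
0.27 [  0.65  -2.17 -15.47]
0.3 [  0.75  -2.39 -17.19]
0.34 [ 0.06 -0.33 -2.29]
0.38 [ 0.13 -0.66 -4.58]
0.42 [ 0.22 -0.98 -6.88]
0.46 [ 0.31 -1.31 -9.17]
0.5 [  0.42  -1.62 -11.46]
0.54 [  0.55  -1.94 -13.75]
0.58 [  0.69  -2.27 -14.81]
0.62 [  0.85  -2.61 -14.81]
0.66 [  1.02  -2.95 -14.81]
0.7 [  1.21  -3.28 -14.81]
0.74 [ 0.11 -0.36  0.  ]
0.78 [ 0.24 -0.72  0.  ]
0.82 [ 0.38 -1.07  0.  ]
0.86 [ 0.53 -1.42  0.  ]
0.9 [ 0.7  -1.76  0.  ]
0.94 [ 0.88 -2.09  0.  ]
0.98 [ 1.08 -2.42  0.  ]
1.02 [ 1.28 -2.74  0.  ]
1.06 [ 1.51 -3.05  0.  ]
1.1 [ 1.74 -3.35  0.  ]
```

Request:
send_rows(
  series=[0.04,0,-0.25,0,-1.7,0,0,0.09,0,-0.5,0,-3.4,0,0,0.15,0,-0.74,0,-5.2,0,0,0.22,0,-0.98,0,-6.9,0,0,0.29,0,-1.23,0,-8.6,0,0,0.37,0,-1.46,0,-10.3,0,0,0.45,0,-1.7,0,-12,0,0,0.55,0,-1.94,0,-13.8,0,0,0.65,0,-2.17,0,-15.5,0,0,0.75,0,-2.4,0,-17.2,0,0],
)

```text
clock: 5.87
tcp_pos: [0.5227, -0.149, 0.0898]
orientation: [-0.021, 0.979, -0.14, -0.147]
wrist_force: [0.7, -0.3, 3.8]
finger_gap: 0.0
```

```bash
python3 - <<'E'
from h import *
s=get_state();print(s["clock"],s["tcp_pos"],s["wrist_force"],row(tcp(.3,.3),.3))
im=read_camera("scene");cv2.imwrite("pics/s2.png",cv2.resize(im[110:290,240:460],None,fx=3,fy=3))
E
```

```text
5.8667 [ 0.52273251 -0.14904704  0.0898474 ] [ 0.66229577 -0.34380892  3.82126344] [ 0.04  0.04 -0.23  0.06 -0.12  0.14]
```

View pics/s2.png

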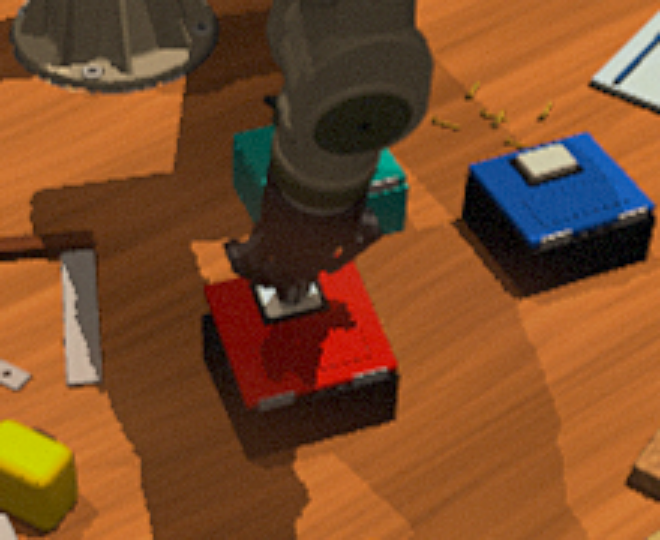

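The lid has risen with the finger: 3.8 N contact, and the lid front is clearly up in the picture around (280,275). The blue case is still shut. Continuing.

Request:
send_rows(
  series=[0.06,0,-0.33,0,-2.3,0,0,0.13,0,-0.66,0,-4.6,0,0,0.22,0,-0.98,0,-6.9,0,0,0.31,0,-1.31,0,-9.2,0,0,0.42,0,-1.62,0,-11.5,0,0,0.55,0,-1.94,0,-13.8,0,0,0.69,0,-2.27,0,-14.8,0,0,0.85,0,-2.61,0,-14.8,0,0,1.02,0,-2.95,0,-14.8,0,0,1.21,0,-3.28,0,-14.8,0,0],
)

```text
clock: 6.75
tcp_pos: [0.5443, -0.1553, 0.1179]
orientation: [-0.038, 0.953, -0.136, -0.27]
wrist_force: [1.2, 0.2, 2.0]
finger_gap: 0.0001
```

```bash
python3 - <<'E'
from h import *
s=get_state();print(s["clock"],s["tcp_pos"],s["wrist_force"],s["joint_pos"],row(tcp(.7,np.radians(32)),np.radians(32)))
E
```

```text
6.75 [ 0.54428678 -0.15534732  0.11793619] [1.19872178 0.19040358 1.97919497] [-0.39000095  0.84411005  0.50404037  1.77961339 -0.05582543  3.05107158] [-0.1   0.04 -0.14  0.09 -0.41  0.12]
```

Request:
send_rows(
  series=[0.11,0,-0.36,0,0,0,0,0.24,0,-0.72,0,0,0,0,0.38,0,-1.07,0,0,0,0,0.53,0,-1.42,0,0,0,0,0.7,0,-1.76,0,0,0,0,0.88,0,-2.09,0,0,0,0,1.08,0,-2.42,0,0,0,0,1.28,0,-2.74,0,0,0,0,1.51,0,-3.05,0,0,0,0,1.74,0,-3.35,0,0,0,0],
)

```text
clock: 7.58
tcp_pos: [0.5758, -0.1646, 0.1373]
orientation: [-0.038, 0.953, -0.136, -0.27]
wrist_force: [0.4, -0.1, 1.2]
finger_gap: -0.0001
```

```bash
python3 - <<'E'
from h import *
d=np.radians(32)
s=get_state();print(s["clock"],s["tcp_pos"],s["wrist_force"],s["joint_pos"],row(tcp(1.1,d),d))
arc(1.1,np.arange(1.13,1.41,.03))
im=read_camera("scene");cv2.imwrite("pics/s3.png",cv2.resize(im[90:290,240:460],None,fx=3,fy=3))
E
```

```text
7.5833 [ 0.57582548 -0.16461659  0.13729326] [ 0.41327862 -0.13997838  1.2455092 ] [-0.38543516  0.92254261  0.70662982  1.9040289  -0.05349236  3.0550742 ] [-0.13  0.04 -0.1   0.09 -0.4   0.11]
1.13 [ 0.18 -0.22  0.  ]
1.16 [ 0.37 -0.43  0.  ]
1.19 [ 0.57 -0.64  0.  ]
1.22 [ 0.77 -0.84  0.  ]
1.25 [ 0.97 -1.04  0.  ]
1.28 [ 1.19 -1.23  0.  ]
1.31 [ 1.4  -1.41  0.  ]
1.34 [ 1.63 -1.58  0.  ]
1.37 [ 1.86 -1.75  0.  ]
1.4 [ 2.09 -1.92  0.  ]
```

View pics/s3.png

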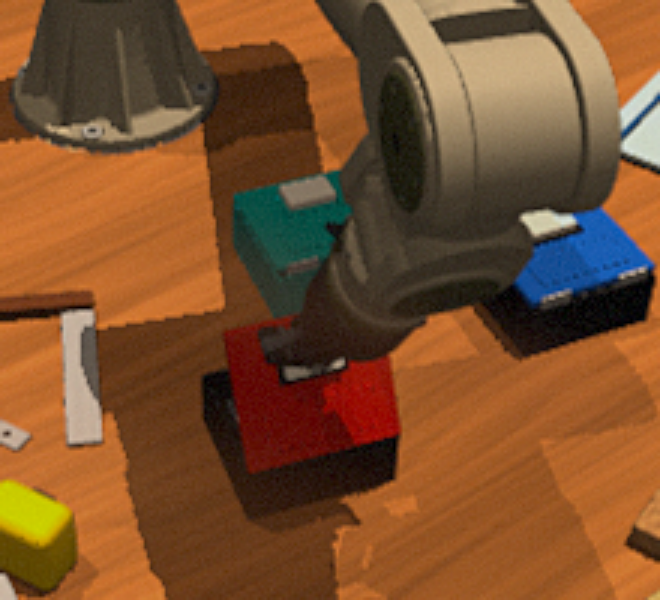

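The lid is well up, standing at about 60° with the finger still on the pad. Following it to the stop, then backing away.

Request:
send_rows(
  series=[0.18,0,-0.22,0,0,0,0,0.37,0,-0.43,0,0,0,0,0.57,0,-0.64,0,0,0,0,0.77,0,-0.84,0,0,0,0,0.97,0,-1.04,0,0,0,0,1.19,0,-1.23,0,0,0,0,1.4,0,-1.41,0,0,0,0,1.63,0,-1.58,0,0,0,0,1.86,0,-1.75,0,0,0,0,2.1,0,-1.92,0,0,0,0],
)

```text
clock: 8.47
tcp_pos: [0.6025, -0.1724, 0.1426]
orientation: [-0.038, 0.953, -0.136, -0.27]
wrist_force: [0.8, -0.2, 0.3]
finger_gap: 0.0002
```

```bash
python3 - <<'E'
from h import *
s=get_state();print(s["clock"],s["tcp_pos"],s["wrist_force"],s["joint_pos"])
d=np.radians(32)
print(row(s["tcp_pos"]+.04*cx+.02*cz,d),row(s["tcp_pos"]+.04*cx+.12*cz,d))
E
```

```text
8.4667 [ 0.60250072 -0.17235745  0.14259927] [ 0.83550166 -0.1712129   0.2616405 ] [-0.38178264  1.01379906  0.90497002  2.01148156 -0.05155891  3.0581759 ]
[ 2.36  0.01 -3.8   0.09 -0.39  0.11] [-2.880e+00  1.000e-02 -1.232e+01  9.000e-02 -3.900e-01  1.100e-01]
```

Request:
send_rows(
  series=[1,0,-1,0,0,0,0,1.8,0,-2.4,0,0,0,0,2.1,0,-3.6,0,0,0,0,2.4,0,-5,0,0,0,0,1,0,-7.5,0,0,0,0,-0.5,0,-10,0,0,0,0,-1.7,0,-12,0,0,0,0,-2.9,0,-14,0,0,0,0,-2.9,0,-14,0,0,0,0,-2.9,0,-14,0,0,0,0],
)

```text
clock: 9.3
tcp_pos: [0.5981, -0.1716, 0.2536]
orientation: [-0.036, 0.957, -0.137, -0.254]
wrist_force: [0.4, 0.8, 0.2]
finger_gap: -0.0002
```

```bash
python3 - <<'E'
from h import *
s=get_state();print(s["clock"],s["tcp_pos"],s["wrist_force"],s["joint_pos"])
a=read_camera("scene")[40:290,200:500];b=read_camera("top")[90:290,150:450]
cv2.imwrite("pics/s4.png",cv2.resize(np.vstack([a,b]),None,fx=1.33,fy=1.33))
E
```

```text
9.3 [ 0.59810368 -0.1715787   0.2535806 ] [0.38601716 0.79604848 0.16005556] [-0.38366965  1.04557429  1.26472995  2.30642307 -0.05071725  3.05514938]
```

View pics/s4.png

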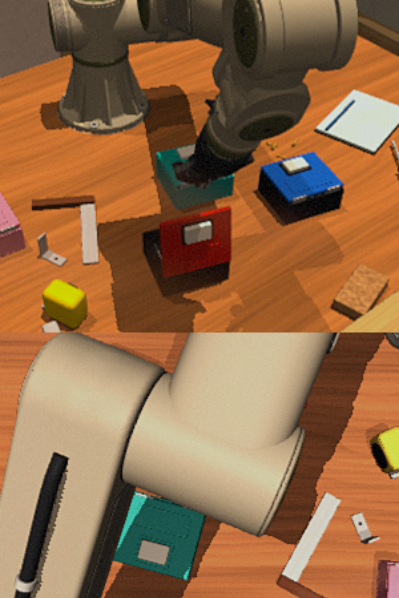

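The lid stands open and the pad has sprung back (scene crop (197,232)). The blue lid is shut, and the gripper is above and clear. j3 is at its limit, so I'll untilt, move aside and check from above.

Request:
send_rows(
  series=[-2,0,-2,0,29,0,0,-2,0,-2,0,29,0,0,-2,0,-2,0,29,0,0,-2,0,-2,0,29,0,0,-2,0,-2,0,29,0,0,-2,10,-2,0,29,0,0,-2,14,-2,0,29,0,0,-2,18,-2,0,29,0,0,-2,22,-2,0,29,0,0,-2,22,-2,0,29,0,0],
)

```text
clock: 10.23
tcp_pos: [0.5322, -0.3711, 0.2774]
orientation: [-0.001, 0.99, -0.141, -0.009]
wrist_force: [1.3, 0.0, -0.0]
finger_gap: 0.0001
```

```bash
python3 - <<'E'
from h import *
s=get_state();print(s["clock"],s["tcp_pos"],s["wrist_force"],s["joint_pos"])
a=read_camera("scene")[90:290,200:500];b=read_camera("top")[90:290,150:450]
cv2.imwrite("pics/s5.png",cv2.resize(np.vstack([a,b]),None,fx=1.5,fy=1.5))
# predicted lid front edge at 1.4 rad
t=1.4
for c in("scene","top"):print(c,proj(c,[H+cx*(-.116*np.cos(t))+cz*.116*np.sin(t)+sgn*.065*cy for sgn in(1,-1)]).round()-([200,90] if c=="scene" else [150,90]))
E
```

```text
10.2333 [ 0.5322311  -0.37108103  0.27737233] [ 1.30658898  0.00397738 -0.03685629] [-0.72863525  0.47815517  0.40242718  1.51082606 -0.00822924  2.69591783]
scene [[172. 104.]
 [118. 117.]]
top [[168.  37.]
 [230.  56.]]
```

View pics/s5.png

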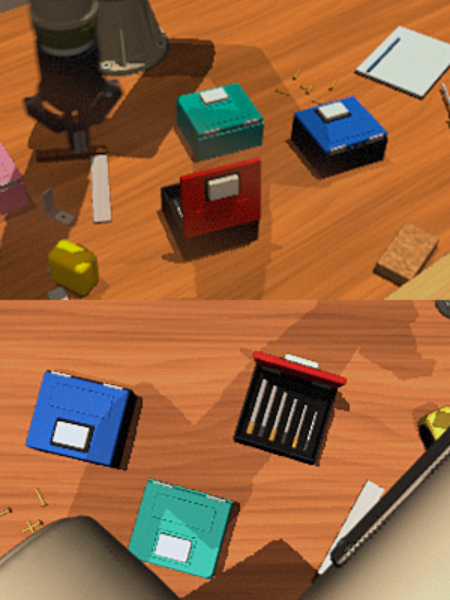

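The lid's front edge matches the prediction for 1.4 rad in both views: (258,156)/(177,175) in the scene half and (252,355)/(345,384) in the top half. The blue, turquoise and pink cases are shut and the arm is clear.

```bash
python3 -c "
from workcell import *
print(get_state()['qvel'].round(3));print(hand_in())"
```

```text
[ 0.076 -0.021 -0.032  0.021  0.051  0.049]
the job is handed in; nothing more can be done
None
```

The red case is open and the job is handed in, at about 10 s of the 38 s allowed. I pressed the white pad fully down (12 N at the wrist). I then backed the finger round the hinge at about 0.4–0.5 rad/s, keeping contact until the lid was near its stop, and moved clear.

- **Lid position:** in the last pictures from both cameras, the lid's front edge lies where it should for 1.4 rad, fully open. It stands there with nothing touching it.
- **Other cases:** the blue lid is shut. The turquoise and pink cases were not touched.
- **Joint limit:** joint 3 briefly read 1.262 to 1.265 against its stated range of 1.26, once in a tilt trial in the air and once on the retreat. I moved it off straight away, but I don't know whether so small an overrun counts against the job.
- **Arm at hand-in:** it was still settling slightly, at 0.08 rad/s or less, well away from everything.

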